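Snug the drain plug, then open the line

TASK

The winged brass drain plug on the gas distribution block has been left slack. Turn it clockwise until its tapered thread goes snug - firmly finger-tight, about 0.4 N m, never overtightened - and only then swing the block's valve lever fully open so that it points along the block. Leave the cork, tape and pen beside it where they are.

Things in the scene. Friction and masses are not known exactly. Their poses are not given: they have to be found in the camera images.
- plug_grip (a point): centre of the wing of the slack plug: an upright brass bar 44 mm long (this point's x axis), 10 mm thick (y axis), 24 mm high, on a round collar 28 mm across (collar top 12 mm below this point). The plug turns about the vertical axis through this point, sinking 0.64 mm per radian; clockwise from above tightens. It stays where it is when let go, so it can be regrasped as often as needed
- lever (a joint): valve lever angle, rad: 0 shut (points out across the block, to its -x side; it may start up to 0.3 ajar), 1.57 fully open against its stop (points along the block, away from the ports); grows clockwise from above. About 0.12 N m of friction; it stays where it is left
- lever_grip (a point): centre of the lever's black rubber sleeve, which is 66 mm long (this point's x axis, pointing to the pivot), 16 mm wide and 13 mm high; 80 mm from the pivot axis, 88 mm above the bench
- lever_pivot (a point): centre of the lever's hub (22 mm across, top 6 mm above this point) on its vertical axis, at the height of the sleeve's centre, 32 mm above the block's top
- plug: shank of the winged plug, origin on its axis 32.5 mm below plug_grip; the wing gives 0.4 rad per N m of twist against it. Turns freely at first (0.04 N m); after 0.3 to 2.9 rad, different every time and not visible, the taper bites and the turning torque grows by about 0.4 N m per radian. Snug is 0.3 to 0.6 N m, best 0.43; over 0.9 is spoilt. Read at rest after a quick step, the torque is up to 0.1 lower
- manifold: fixed aluminium gas block, 56 x 240 mm, top 56 mm above the bench, on a 84 x 264 x 8 mm foot; origin under its centre, y axis along it towards the lever end. Two ports on its centre line at y = -0.075 and +0.005: one (varies) has the winged plug, the other a low hexagon plug (13 mm high) that is tight already; lever pivot at y = +0.095; hose tails stick out 24 mm at the ends
- cork_big: loose cork stopper, 34 mm across, 30 mm high, origin at the centre of its underside; a bystander
- tape: loose roll of tape, 75 mm across, 18 mm high, lying flat, origin at the centre of its underside; a bystander
- pen: loose marker pen, 110 mm long, 20 mm thick, lying, origin at the centre of its underside; a bystander

How it is judged:
On the way, in this order (a step that is already met when the one before it is completed fails the run):
1. the plug is snug in its thread (0.3 to 0.6 N m) while the valve is still shut (contact force between plug and manifold between 24 and 54 N and value of joint lever below 0.6 rad), for 0.3 s.
2. the lever is swung fully open (value of joint lever above 1.47 rad), for 0.2 s.
At the end, for the whole second after the job is handed in: the plug is snug (its thread bites with 24 to 54 N, which takes 0.3 to 0.6 N m to turn) and the lever stands within 0.1 rad of its open stop (contact force between plug and manifold between 24 and 54 N and value of joint lever above 1.47 rad); the robot touches nothing.
It fails at once if the plug is overtightened (thread biting with more than 80 N, 0.9 N m) (contact force between plug and manifold above 80 N).
It fails at once if the valve is opened before the plug is snug (value of joint lever above 0.8 rad and contact force between plug and manifold below 15 N).
It fails at once if the large cork stopper is pushed away (distance of cork_big from where it was at the start of the episode above 0.03 m).
It fails at once if the tape roll is pushed away (distance of tape from where it was at the start of the episode above 0.03 m).
It fails at once if the marker pen is pushed away (distance of pen from where it was at the start of the episode above 0.03 m).
It also fails if it takes over 72 s, if anything falls off the work surface, if the arm or the gripper's body presses on something with over 40 N, if the wrist force passes 120 N, or if a joint passes its speed limit or range.

ROBOT

A 7-joint arm with a two-finger parallel gripper is mounted at the origin on a cart in front of the work surface, level with it; the furniture and walls round the work are solid. World frame = base frame: x ahead of the robot, y to its left, z up, the work surface at z = 0. Lengths are in m, angles in rad, forces in N, time in s.
With the tool pointing down it reaches from about 0.4 to 0.85 m from the base axis. Payload 10.4 kg.
Tool frame: the origin (TCP) lies at the very end of the fingers, on their centre line; the grasp point (between the pads) lies 19 mm behind it; z points along the fingers, y is the line along which they close (so a half turn about z gives the same grasp; the last joint's range is limited). The gripper opens to 87 mm and grips with 3 to 60 N. Pads are 19 mm wide; open, the fingers measure 117 mm over their backs; the gripper's body (75 mm by 190 mm) begins 51 mm behind the grasp point.
Start: joints at [1.323, 0.332, -0.065, 1.46, 0.022, 1.35, -0.088], TCP at [0.139, -0.609, 0.223] pointing down, gripper open.
Joint ranges: [-2.6, 2.6], [-0.5, 2.12], [-1.47, 1.34], [0.16, 2.42], [-1.27, 4.41], [0.06, 2.06], [-2.6, 2.6]. Speed limits (rad/s): [2.22, 2.22, 2.79, 2.79, 3.14, 3.14, 3.14].

INTERFACE

Orientations are given as a unit quaternion [x, y, z, w].
In Python, from bench import r gives the robot as it stands.
- The arm moves only by the shell command python3 -m crank 'ROWS' [FORCE]. ROWS is JSON, a list that holds one entry, the list of rows, each a list of 5 numbers: the shift along the tool's x, y, z in mm, then the turn about the tool's z in degrees, then the opening, from -1 (shut) to 1 (fully open). A call has 1 to 20 rows; each row is the pose to reach, as a shift and turn from the pose commanded when the call began, along the tool's axes at that moment; what a row does not reach only later rows make up. A row lasts 1/10 s, in which the tool goes at most 50 mm and 8.59 degrees, less where a joint would pass 70% of its speed; a pose out of reach is approached as far as the arm can. A call with a gripper value outside its range is refused whole. The fingers move at their own pace and stop on an object; FORCE is the grip in N (left out, the last holds). Time passes only in rows, so rows that repeat a pose let the fingers close. It gives the time, the measured TCP pose, the force, the opening and the grip force at its end, in the units of the state.
- r.read_state(): the state, without advancing time (a new reading comes with each control period).
- r.camera(name): name is "scene" or "side" or "wrist"; returns a dict with "image" (400x640x3 uint8, red, green, blue), "vfov" (degrees; the focal length in pixels is half the picture's height over the tangent of half this angle, whatever the lens; pixels are square), "cx", "cy" (the principal point, pixels), "k1" (the pictures are not rectified: a ray, as slopes to the right and down, at radius r is drawn at 1 + k1 r^2 times it, then the intrinsics apply), "eye" and "attitude" of the camera in the world. Camera axes: x right, y down, z forward; pixel columns grow to the right and rows downward; lengths in m; the calibration is good to about 2 mm. A picture is of the moment at which its call begins. There is no depth.
- r.close_job(): hands the job in; it is judged then, once.
The state is a dict: "time": time; "joint_positions": joint angles; "joint_vel": joint speeds; "joint_torque": joint torques, N m; "ee_pos": TCP position; "eef_rot": TCP orientation; "ft_force": force on the tool from outside, world axes, zero at the start; "torque": the same for the moment, N m; "width": finger opening in m; "grip_force": force on a finger pad.
Only numpy, scipy, OpenCV 4.12 (cv2) and the standard library are available. Lean on these libraries where they do the work, as an engineer would, in place of code of your own. Each camera call takes 0.05 s, during which the arm holds its last target. There are 200 camera calls.

## Working session

There is one attempt and no reset: what is moved stays moved. The work goes in short steps, Python scripts to look and compute and a shell command to move; the robot and the scene stay as the last step left them, time stands still between calls to the robot, and variables do not carry over. Pictures are saved under pics/ and viewed, at most 10 in all, crops included, and the job is handed in when it is done.

```bash
ls; mkdir -p pics; python3 - <<'E'
from bench import r
import cv2,numpy as np
s=r.read_state();print({k:np.round(v,3).tolist() for k,v in s.items()})
ims=[]
for n in["scene","side","wrist"]:
    c=r.camera(n);print(n,{k:np.round(v,4).tolist() for k,v in c.items() if k!="image"})
    np.save(f"pics/{n}0.npy",c,allow_pickle=True)
    cv2.imwrite(f"pics/{n}0.png",c["image"][:,:,::-1])
E
```

```text
pics
{'time': 0.0, 'joint_positions': [1.323, 0.333, -0.065, 1.461, 0.022, 1.35, -0.088], 'joint_vel': [-0.0, 0.001, 0.0, 0.001, -0.0, 0.001, 0.001], 'joint_torque': [-0.001, -62.325, 0.024, -38.99, -0.061, 0.04, 0.0], 'ee_pos': [0.139, -0.609, 0.222], 'eef_rot': [0.994, 0.112, -0.0, -0.001], 'ft_force': [0.738, -0.239, -0.226], 'torque': [-0.051, 0.042, -0.049], 'grip_force': 0.0, 'width': 0.087}
scene {'vfov': 57.5417, 'cx': 313.5973, 'cy': 198.9857, 'k1': -0.0849, 'eye': [0.3136, -0.2745, 0.7239], 'attitude': [0.9119, -0.2243, 0.0845, -0.3331]}
side {'vfov': 45.2871, 'cx': 324.4848, 'cy': 200.722, 'k1': -0.1389, 'eye': [0.3612, -0.5458, 0.4114], 'attitude': [0.8266, -0.1105, 0.0803, -0.546]}
wrist {'vfov': 64.6919, 'cx': 315.0973, 'cy': 202.4265, 'k1': -0.0121, 'eye': [0.206, -0.5932, 0.384], 'attitude': [0.776, -0.6178, -0.0794, 0.0993]}
```

View pics/scene0.png

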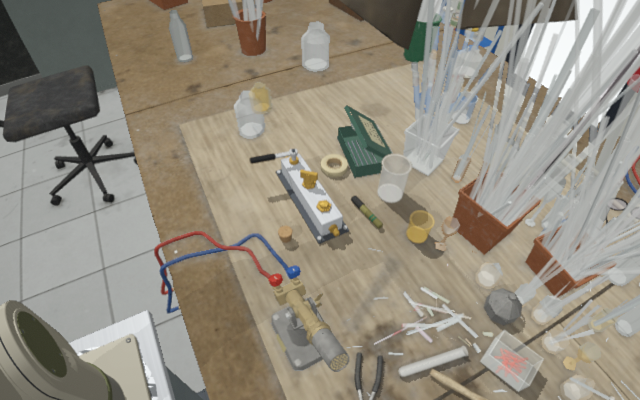

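View pics/side0.png

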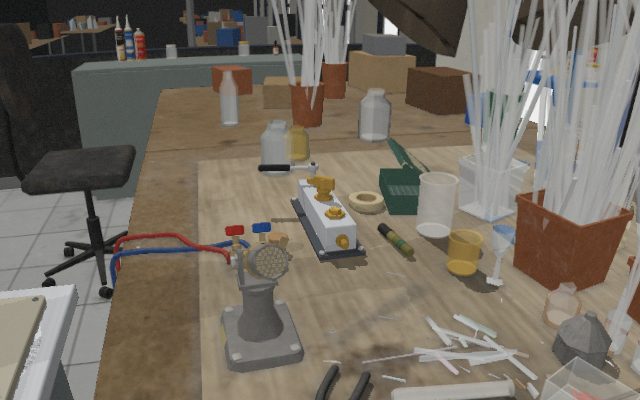

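The scene view shows the block from (293,155) to (335,235), with the wing plug at about (309,180), the hexagon plug at (324,206), the lever pivot at (293,158) and the sleeve at (262,158). The cork is at (285,233), the tape at (334,165) and the pen at (367,212).

```bash
cat > h.py <<'E'
import numpy as np,cv2
from scipy.spatial.transform import Rotation as R
def K(c):
    f=200/np.tan(np.radians(c["vfov"])/2); return np.array([[f,0,c["cx"]],[0,f,c["cy"]],[0,0,1.]])
def D(c): return np.array([c["k1"],0,0,0.])
def rays(c,uv):
    p=cv2.undistortPoints(np.array(uv,float).reshape(-1,1,2),K(c),D(c))[:,0]
    return R.from_quat(c["attitude"]).apply(np.c_[p,np.ones(len(p))])
def onplane(c,uv,z):
    d=rays(c,uv);e=np.array(c["eye"]);return e+d*((z-e[2])/d[:,2])[:,None]
def proj(c,P):
    q=R.from_quat(c["attitude"]).inv(); P=np.atleast_2d(P)
    return cv2.projectPoints(q.apply(P-c["eye"]),np.zeros(3),np.zeros(3),K(c),D(c))[0][:,0]
def tri(cs,uvs):
    A=0;b=0
    for c,u in zip(cs,uvs):
        d=rays(c,[u])[0];d/=np.linalg.norm(d);M=np.eye(3)-np.outer(d,d);A=A+M;b=b+M@c["eye"]
    return np.linalg.solve(A,b)
def load(n): return np.load(f"pics/{n}.npy",allow_pickle=True).item()
E
python3 - <<'E'
from h import *
s=load("scene0");d=load("side0")
for n,z,u in[("wing",.092,(309,179)),("hex",.069,(324,206)),("pivot",.094,(293,157)),("sleeve",.088,(262,158.5)),("cork",.03,(285,229)),("tape",.018,(334,163)),("pen",.02,(367,210))]:
    print(n,onplane(s,[u],z).round(3))
print(tri([s,d],[(309,179),(321,186)]).round(3))
a=cv2.resize(s["image"][130:250,235:395],None,fx=5,fy=5,interpolation=cv2.INTER_CUBIC)
cv2.imwrite("pics/crop1.png",a[:,:,::-1])
E
```

```text
wing [[0.584 0.257 0.092]]
hex [[0.585 0.184 0.069]]
pivot [[0.582 0.341 0.094]]
sleeve [[0.513 0.379 0.088]]
cork [[0.487 0.193 0.03 ]]
tape [[0.705 0.341 0.018]]
pen [[0.694 0.158 0.02 ]]
[0.586 0.263 0.085]
```

View pics/crop1.png

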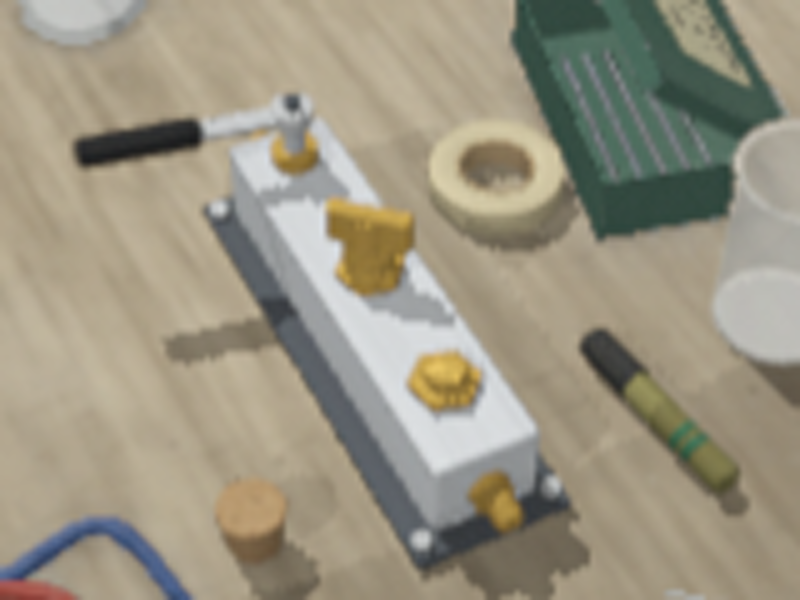

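The crop shows the wing's top edge from (328,203) to (412,215), the hex plug at (446,378), the pivot top at (292,103) and the sleeve from (80,150) to (198,132), all in crop pixels.

```bash
python3 - <<'E'
from h import *
s=load("scene0");d=load("side0")
P=lambda x,y,z: onplane(s,[(235+x/5,130+y/5)],z)[0]
for n,a,b,z in[("left",(230,152),(432,472),.056),("right",(318,118),(537,430),.056),("wingtop(front edge)",(328,210),(412,222),.097),("wing back",(333,199),(412,211),.097),("sleeve",(80,150),(198,132),.090),("hexpivot",(446,375),(292,103),.0)]:
    p,q=P(*a,z),P(*b,z);v=q-p;print(n,p.round(3),q.round(3),np.degrees(np.arctan2(v[1],v[0])).round(1),np.linalg.norm(v).round(3))
print("pivot",P(292,103,.094),"hex",P(446,370,.069),"plug at collar",P(370,275,.065))
print("burner tap red,blue tri", tri([s,d],[(276,280),(235,230)]),tri([s,d],[(293,271),(261,228)]))
st=R.from_quat([0.994,.112,0,-.001]);print(st.as_matrix().round(3))
E
```

```text
left [0.565 0.381 0.056] [0.559 0.149 0.056] -91.3 0.233
right [0.617 0.384 0.056] [0.614 0.147 0.056] -90.8 0.236
wingtop(front edge) [0.574 0.283 0.097] [0.607 0.257 0.097] -38.7 0.041
wing back [0.58  0.288 0.097] [0.61  0.263 0.097] -39.5 0.039
sleeve [0.486 0.384 0.09 ] [0.544 0.369 0.09 ] -15.0 0.06
hexpivot [0.616 0.235 0.   ] [0.635 0.457 0.   ] 85.1 0.223
pivot [0.59335642 0.36235319 0.094     ] hex [0.58853381 0.18901143 0.069     ] plug at collar [0.5862178 0.2617884 0.065    ]
burner tap red,blue tri [0.40228229 0.03246287 0.12620674] [0.43801309 0.03645248 0.12307628]
[[ 0.975  0.223 -0.   ]
 [ 0.223 -0.975  0.002]
 [ 0.    -0.002 -1.   ]]
```

```bash
python3 -m crank '[[[0,0,-100,0,1],[0,0,-100,0,1],[410,-172,-100,-64,1],[410,-172,-100,-64,1],[410,-172,-100,-64,1],[410,-172,-100,-64,1],[410,-172,-100,-64,1],[410,-172,-100,-64,1],[410,-172,-100,-64,1],[630,-720,-100,-128,1],[630,-720,-100,-128,1],[630,-720,-100,-128,1],[630,-720,-100,-128,1],[630,-720,-100,-128,1],[630,-720,-100,-128,1],[630,-720,-100,-128,1],[630,-720,-100,-128,1],[630,-720,-100,-128,1],[630,-720,-100,-128,1],[630,-720,-100,-128,1]]]'; cat > snap.py <<'E'
import sys;from h import *;from bench import r
n,k=sys.argv[1:3]
c=r.camera(n);np.save(f"pics/{k}.npy",c,allow_pickle=True);cv2.imwrite(f"pics/{k}.png",c["image"][:,:,::-1])
s=r.read_state();print({q:np.round(v,3).tolist() for q,v in s.items() if q!="joint_vel"})
m=R.from_quat(s["eef_rot"]).as_matrix();print(m.round(3).tolist(), "yawx",np.degrees(np.arctan2(m[1,0],m[0,0])))
E
python3 snap.py wrist w1
```

```text
time: 2.15
ee_pos: [0.5649, 0.1279, 0.3225]
eef_rot: [0.335, 0.942, -0.0, 0.0]
ft_force: [-0.3, -0.4, -0.0]
width: 0.0869
grip_force: 0.0
{'time': 2.2, 'joint_positions': [0.361, 0.305, -0.857, 1.383, 0.225, 1.555, 0.421], 'joint_torque': [20.917, -45.338, 9.991, -41.791, 3.026, 1.604, 1.334], 'ee_pos': [0.564, 0.138, 0.322], 'eef_rot': [0.331, 0.944, 0.002, -0.001], 'ft_force': [-6.508, 3.219, -2.044], 'torque': [0.261, 0.257, 0.016], 'grip_force': 0.0, 'width': 0.087}
[[-0.782, 0.624, -0.001], [0.624, 0.782, 0.004], [0.003, 0.003, -1.0]] yawx 141.39972885121847
```

View pics/w1.png

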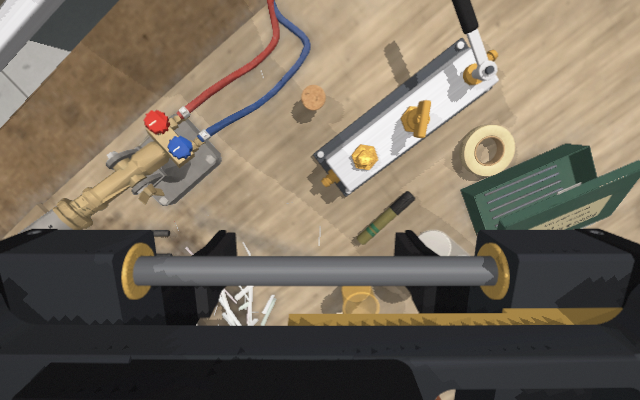

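The wrist view shows the wing plug at about (422,118), the hex plug at (365,157), the lever hub at (487,70) and the sleeve running up to (462,5). I'll move closer, with the plug under the camera.

```bash
python3 -m crank '[[[-20,120,70,0,1],[-20,120,70,0,1],[-20,120,70,0,1],[-20,120,70,0,1],[-20,120,70,0,1],[-20,120,70,0,1]]]'; python3 snap.py wrist w2
```

```text
time: 2.8
ee_pos: [0.6559, 0.2062, 0.2537]
eef_rot: [0.335, 0.942, 0.0, 0.001]
ft_force: [0.2, -0.7, 1.2]
width: 0.087
grip_force: 0.0
{'time': 2.85, 'joint_positions': [0.129, 0.576, -0.802, 1.189, 0.404, 1.53, 0.285], 'joint_torque': [-0.705, -68.38, -13.426, -36.265, -0.065, 0.029, 0.005], 'ee_pos': [0.656, 0.206, 0.254], 'eef_rot': [0.335, 0.942, 0.0, 0.001], 'ft_force': [0.597, -0.497, 0.442], 'torque': [0.066, -0.124, 0.036], 'grip_force': 0.0, 'width': 0.087}
[[-0.775, 0.632, 0.002], [0.632, 0.775, -0.0], [-0.002, 0.001, -1.0]] yawx 140.8178225375059
```

View pics/w2.png

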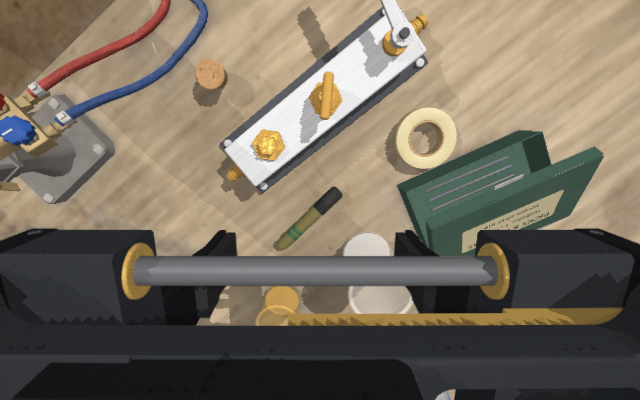

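The wing's top strip runs from about (328,73) to (325,117), with the hex plug at (268,146) and the hub at (403,34). I'll segment these.

```bash
python3 - <<'E'
from h import *
w=load("w2");im=w["image"]
hsv=cv2.cvtColor(im,cv2.COLOR_RGB2HSV)
for v in(80,95,108): print(v,[tuple(im[v,u]) and "%d/%d/%d"%tuple(im[v,u]) for u in range(312,345,2)])
a=cv2.resize(im[55:135,280:380],None,fx=7,fy=7,interpolation=cv2.INTER_NEAREST)
cv2.imwrite("pics/crop2.png",a[:,:,::-1])
E
```

```text
80 ['245/245/245', '243/243/244', '243/243/243', '243/243/243', '243/242/243', '225/221/217', '189/144/73', '223/172/87', '230/179/89', '231/181/91', '199/152/76', '237/234/231', '245/244/245', '243/242/242', '243/242/242', '244/243/244', '246/246/246']
95 ['155/119/60', '162/123/62', '161/122/60', '184/140/71', '213/162/81', '171/131/65', '216/164/83', '227/177/88', '230/181/90', '220/169/85', '205/158/79', '221/170/85', '218/167/83', '215/165/82', '201/165/119', '233/232/232', '231/229/230']
108 ['177/174/175', '162/124/63', '154/117/59', '140/106/54', '153/116/58', '204/156/78', '224/173/87', '228/178/89', '225/173/86', '198/152/75', '202/155/76', '193/149/75', '211/173/119', '235/234/235', '235/234/235', '236/234/235', '234/232/233']
```

View pics/crop2.png

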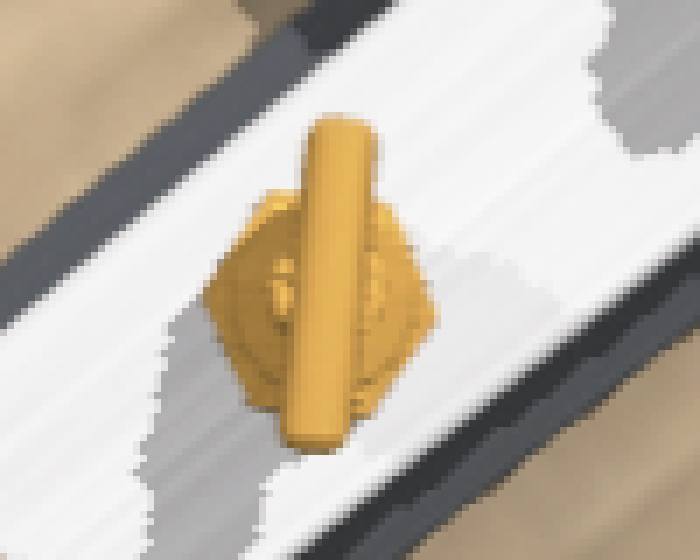

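```bash
python3 - <<'E'
from h import *
w=load("w2");s=load("scene0")
print("tri top",tri([w,s],[(327.1-.4,95-.4),(309.2-.4,172.2-.4)]))
for z in(.09,.097,.103,.11):
    p=onplane(w,[(280+345/7,55+120/7),(280+316/7,55+442/7),(326.7,94.8)],z);v=p[0]-p[1];print(z,p[2].round(4),np.linalg.norm(v).round(4),np.degrees(np.arctan2(v[1],v[0])).round(1))
# block left/right edges in wrist: outer end corners
im=w["image"]
m=(im.min(2)>215).astype(np.uint8);m[230:]=0
n,l,st,c=cv2.connectedComponentsWithStats(m);k=1+st[1:,4].argmax();print(st[k])
cn=max(cv2.findContours((l==k).astype(np.uint8),0,2)[0],key=cv2.contourArea)
b=cv2.boxPoints(cv2.minAreaRect(cn));print(b.round(1).tolist());q=onplane(w,b,.056);print(q.round(4),q.mean(0));
for i in range(4):
    v=q[i]-q[i-1];print(np.linalg.norm(v).round(4),np.degrees(np.arctan2(v[1],v[0])).round(2))
print("pivot",onplane(w,[(403,34)],.094),"hex",onplane(w,[(268,146)],.066))
E
```

```text
tri top [0.59156386 0.2733604  0.09809238]
0.09 [0.5912 0.274  0.09  ] 0.0431 136.0
0.097 [0.5915 0.2734 0.097 ] 0.0422 136.0
0.103 [0.5917 0.273  0.103 ] 0.0414 136.0
0.11 [0.5919 0.2725 0.11  ] 0.0405 136.0
[ 226    0  200  185 7038]
[[214.5, 136.39999389648438], [389.79998779296875, -5.5], [430.79998779296875, 45.29999923706055], [255.60000610351562, 187.10000610351562]]
[[0.5454 0.1516 0.056 ]
 [0.5548 0.3861 0.056 ]
 [0.6201 0.3919 0.056 ]
 [0.6177 0.1486 0.056 ]] [0.58449208 0.26956617 0.056     ]
0.0723 177.64
0.2347 87.72
0.0656 5.1
0.2433 -90.56
pivot [[0.59394856 0.36219342 0.094     ]] hex [[0.59153801 0.19263746 0.066     ]]
```

```bash
python3 -m crank '[[[92,11.5,100,4,1],[92,11.5,100,4,1],[92,11.5,100,4,1],[92,11.5,100,4,1],[92,11.5,130,4,1],[92,11.5,130,4,1],[92,11.5,160,4,1],[92,11.5,174,4,1],[92,11.5,174,4,1],[92,11.5,174,4,1]]]'; python3 snap.py side s1
```

```text
time: 3.85
ee_pos: [0.5924, 0.2736, 0.0799]
eef_rot: [0.368, 0.93, 0.0, 0.0]
ft_force: [0.2, 0.1, 0.9]
width: 0.0872
grip_force: 0.0
{'time': 3.9, 'joint_positions': [0.052, 0.627, -0.777, 1.509, 0.459, 1.194, 0.018], 'joint_torque': [0.239, -66.645, -14.852, -32.706, -0.037, 0.072, 0.003], 'ee_pos': [0.593, 0.274, 0.08], 'eef_rot': [0.368, 0.93, 0.001, 0.001], 'ft_force': [-0.18, -0.45, 0.331], 'torque': [0.039, -0.118, 0.099], 'grip_force': 0.0, 'width': 0.087}
[[-0.73, 0.684, 0.002], [0.684, 0.73, 0.001], [-0.001, 0.002, -1.0]] yawx 136.85614282498824
```

View pics/s1.png

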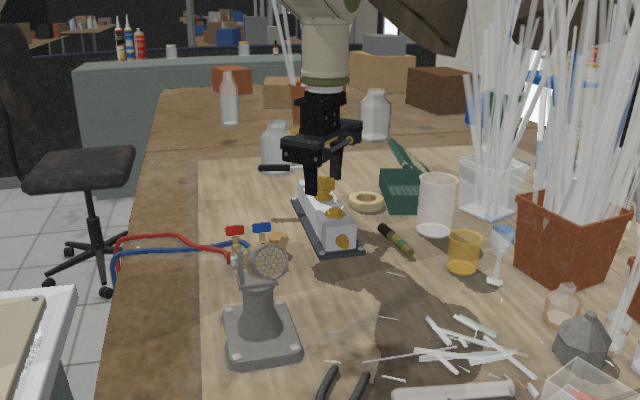

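The open fingers straddle the wing at about (325,185), clear of the block and the lever. Closing now.

```bash
python3 -m crank '[[[0,0,0,0,-1],[0,0,0,0,-1],[0,0,0,0,-1],[0,0,0,0,-1],[0,0,0,0,-1],[0,0,0,0,-1],[0,0,0,0,-1],[0,0,0,0,-1]]]' 60; cat > st.py <<'E'
from h import *;from bench import r
s=r.read_state();m=R.from_quat(s["eef_rot"]).as_matrix()
print("t",s["time"],"j7 %.3f"%s["joint_positions"][6],"F",np.round(s["ft_force"],2),"T",np.round(s["torque"],3),"yaw %.2f"%np.degrees(np.arctan2(m[1,0],m[0,0])),"w %.4f"%s["width"],"g %.1f"%s["grip_force"],"p",np.round(s["ee_pos"],4))
E
python3 st.py
```

```text
time: 4.7
ee_pos: [0.5918, 0.2737, 0.0785]
eef_rot: [0.367, 0.93, -0.0, 0.0]
ft_force: [0.1, 0.3, 0.7]
width: 0.0313
grip_force: 0.0
t 4.7 j7 0.018 F [0.13 0.29 0.67] T [ 0.019 -0.196 -0.047] yaw 136.88 w 0.0313 g 0.0 p [0.5918 0.2737 0.0785]
```

```bash
python3 -m crank '[[[0,0,0,0,-1],[0,0,0,0,-1],[0,0,0,0,-1],[0,0,0,0,-1],[0,0,0,0,-1],[0,0,0,0,-1],[0,0,0,0,-1]]]' 60; python3 st.py
```

```text
time: 5.4
ee_pos: [0.5914, 0.2732, 0.0785]
eef_rot: [0.368, 0.93, -0.001, -0.0]
ft_force: [-5.0, -2.9, 5.0]
width: 0.0097
grip_force: 60.0
t 5.4 j7 0.017 F [-4.99 -2.87  4.95] T [-0.707  0.759 -0.005] yaw 136.87 w 0.0097 g 60.0 p [0.5914 0.2732 0.0785]
```

```bash
python3 -m crank '[[[0,0,0.1,8,-1],[0,0,0.2,16,-1],[0,0,0.3,24,-1],[0,0,0.3,32,-1],[0,0,0.4,40,-1],[0,0,0.4,40,-1],[0,0,0.4,40,-1]]]'; python3 st.py; python3 -m crank '[[[0,0,0.1,8,-1],[0,0,0.2,16,-1],[0,0,0.3,24,-1],[0,0,0.3,24,-1],[0,0,0.3,24,-1]]]'; python3 st.py
```

```text
time: 6.1
ee_pos: [0.5921, 0.2735, 0.0781]
eef_rot: [0.662, 0.75, 0.0, 0.0]
ft_force: [0.3, -2.4, -0.4]
width: 0.0098
grip_force: 60.0
t 6.1 j7 -0.623 F [ 0.31 -2.42 -0.38] T [-0.464 -0.15  -0.047] yaw 97.11 w 0.0098 g 60.0 p [0.5921 0.2735 0.0781]
time: 6.6
ee_pos: [0.5924, 0.2735, 0.0779]
eef_rot: [0.803, 0.596, 0.0, 0.0]
ft_force: [4.0, -1.2, -1.1]
width: 0.0094
grip_force: 60.0
t 6.6 j7 -1.009 F [ 4.03 -1.21 -1.09] T [-0.385 -0.954 -0.014] yaw 73.21 w 0.0094 g 60.0 p [0.5924 0.2735 0.0779]
```

```bash
python3 -m crank '[[[0,0,0.1,8,-1],[0,0,0.2,16,-1],[0,0,0.3,24,-1],[0,0,0.3,24,-1],[0,0,0.3,24,-1]]]' >/dev/null; python3 st.py; python3 -m crank '[[[0,0,0.1,8,-1],[0,0,0.2,16,-1],[0,0,0.3,24,-1],[0,0,0.3,24,-1],[0,0,0.3,24,-1]]]'>/dev/null; python3 st.py
```

```text
t 7.1 j7 -1.398 F [ 5.45 -1.74 -1.34] T [-0.501 -1.22  -0.037] yaw 49.14 w 0.0095 g 60.0 p [0.5928 0.2732 0.0776]
t 7.6 j7 -1.787 F [ 6.07 -4.1  -2.44] T [-0.712 -1.312  0.007] yaw 25.12 w 0.0096 g 60.0 p [0.5931 0.2729 0.0773]
```

```bash
python3 -m crank '[[[0,0,0,0,0.5],[0,0,0,0,0.5],[0,0,0,0,0.5],[0,0,0,0,0.5],[0,0,0,0,0.5],[0,0,0,0,0.5],[0,0,0,0,0.5],[0,0,0,0,0.5]]]'; python3 st.py
```

```text
time: 8.4
ee_pos: [0.5918, 0.2738, 0.0772]
eef_rot: [0.977, 0.215, 0.0, 0.0]
ft_force: [-0.0, -0.5, -0.4]
width: 0.0624
grip_force: 0.0
t 8.4 j7 -1.792 F [-0.01 -0.46 -0.37] T [ 0.01  -0.044 -0.014] yaw 24.89 w 0.0624 g 0.0 p [0.5918 0.2738 0.0772]
```

```bash
python3 -m crank '[[[0,1.3,0,-90,0.5],[0,1.3,0,-90,0.5],[0,1.3,0,-90,0.5],[0,1.3,0,-90,0.5],[0,1.3,0,-90,0.5],[0,1.3,0,-90,0.5],[0,1.3,0,-90,0.5],[0,1.3,0,-90,0.5],[0,1.3,0,-90,0.5],[0,1.3,0,-90,0.5],[0,1.3,0,-180,0.5],[0,1.3,0,-180,0.5],[0,1.3,0,-180,0.5],[0,1.3,0,-180,0.5],[0,1.3,0,-180,0.5],[0,1.3,0,-180,0.5],[0,1.3,0,-180,0.5],[0,1.3,0,-180,0.5],[0,1.3,0,-180,0.5],[0,1.3,0,-180,0.5]]]'; python3 st.py
```

```text
time: 10.4
ee_pos: [0.5925, 0.2724, 0.0772]
eef_rot: [-0.149, 0.989, -0.0, 0.0]
ft_force: [0.2, -0.9, -0.4]
width: 0.0652
grip_force: 0.0
t 10.4 j7 0.987 F [ 0.18 -0.93 -0.43] T [ 0.12  -0.092  0.028] yaw -162.89 w 0.0652 g 0.0 p [0.5925 0.2724 0.0772]
```

```bash
python3 -m crank '[[[0,0,0,-7.9,0.3],[0,0,0,-7.9,-1],[0,0,0,-7.9,-1],[0,0,0,-7.9,-1],[0,0,0,-7.9,-1],[0,0,0,-7.9,-1],[0,0,0,-7.9,-1],[0,0,0,-7.9,-1],[0,0,0,-7.9,-1],[0,0,0,-7.9,-1],[0,0,0,-7.9,-1],[0,0,0,-7.9,-1],[0,0,0,-7.9,-1]]]' 60 >/dev/null; python3 st.py
```

```text
t 11.7 j7 1.109 F [-0.29 -0.47  0.61] T [ 0.065 -0.087 -0.015] yaw -155.34 w 0.0095 g 60.0 p [0.5924 0.2725 0.0773]
```

Well centred now. Next I'll advance 24° at a time and read the torque after each step.

```bash
python3 -m crank '[[[0,0,0.1,8,-1],[0,0,0.2,16,-1],[0,0,0.3,24,-1],[0,0,0.3,24,-1],[0,0,0.3,24,-1]]]' >/dev/null; python3 st.py; python3 -m crank '[[[0,0,0.1,8,-1],[0,0,0.2,16,-1],[0,0,0.3,24,-1],[0,0,0.3,24,-1],[0,0,0.3,24,-1]]]'>/dev/null; python3 st.py
```

```text
t 12.2 j7 0.727 F [ 0.17 -0.93  1.47] T [-0.198 -0.118  0.025] yaw -179.09 w 0.0092 g 60.0 p [0.5924 0.2724 0.077 ]
t 12.7 j7 0.343 F [-1.07 -3.18  4.57] T [-0.581  0.112  0.227] yaw 157.01 w 0.0094 g 60.0 p [0.5924 0.2723 0.0768]
```

```bash
python3 -m crank '[[[0,0,0,2,-1],[0,0,0.1,4,-1],[0,0,0.1,6,-1],[0,0,0.1,8,-1],[0,0,0.1,8,-1]]]' >/dev/null; python3 st.py; for i in 1 2 3; do python3 -m crank '[[[0,0,0,0,-1]]]'>/dev/null; python3 st.py;done
```

```text
t 13.2 j7 0.213 F [-1.23 -3.66  5.42] T [-0.585  0.164  0.293] yaw 148.91 w 0.0093 g 60.0 p [0.5924 0.2723 0.0767]
t 13.3 j7 0.214 F [-1.29 -2.87  5.23] T [-0.658  0.164  0.254] yaw 148.98 w 0.0093 g 60.0 p [0.5924 0.2724 0.0767]
t 13.4 j7 0.214 F [-1.36 -4.07  5.63] T [-0.741  0.161  0.327] yaw 148.98 w 0.0095 g 60.0 p [0.5924 0.2723 0.0767]
t 13.5 j7 0.214 F [-1.13 -3.12  5.95] T [-0.666  0.193  0.309] yaw 148.98 w 0.0093 g 60.0 p [0.5925 0.2723 0.0768]
```

```bash
python3 -m crank '[[[0,0,0,2,-1],[0,0,0.1,4,-1],[0,0,0.1,6,-1],[0,0,0.1,8,-1],[0,0,0.1,10,-1]]]' >/dev/null; python3 st.py; for i in 1 2 3 4 5; do python3 -m crank '[[[0,0,0,0,-1]]]'>/dev/null; python3 st.py;done
```

```text
t 14.0 j7 0.052 F [-1.4  -3.63  5.25] T [-0.751  0.271  0.425] yaw 138.91 w 0.0097 g 60.0 p [0.5924 0.2723 0.0767]
t 14.1 j7 0.052 F [-1.06 -3.57  5.64] T [-0.686  0.149  0.395] yaw 138.92 w 0.0096 g 60.0 p [0.5924 0.2723 0.0767]
t 14.2 j7 0.053 F [-0.97 -3.34  5.82] T [-0.695  0.264  0.409] yaw 138.98 w 0.0093 g 60.0 p [0.5924 0.2723 0.0766]
t 14.3 j7 0.053 F [-0.77 -3.15  6.36] T [-0.686  0.282  0.316] yaw 138.99 w 0.0094 g 60.0 p [0.5924 0.2723 0.0767]
t 14.4 j7 0.053 F [-1.61 -3.34  5.38] T [-0.771  0.261  0.393] yaw 138.99 w 0.0095 g 60.0 p [0.5924 0.2723 0.0767]
t 14.5 j7 0.053 F [-1.66 -3.34  5.59] T [-0.741  0.232  0.374] yaw 138.99 w 0.0095 g 60.0 p [0.5924 0.2723 0.0767]
```

```bash
for i in 1 2 3 4; do python3 -m crank '[[[0,0,0,0.5,-1]]]'>/dev/null; python3 st.py;done
```

```text
t 14.6 j7 0.045 F [-1.69 -4.14  5.9 ] T [-0.71   0.266  0.474] yaw 138.48 w 0.0097 g 60.0 p [0.5924 0.2723 0.0767]
t 14.7 j7 0.037 F [-1.57 -3.41  6.51] T [-0.761  0.218  0.414] yaw 137.97 w 0.0094 g 60.0 p [0.5924 0.2723 0.0767]
t 14.8 j7 0.029 F [-1.49 -3.91  5.32] T [-0.696  0.23   0.385] yaw 137.47 w 0.0097 g 60.0 p [0.5924 0.2723 0.0767]
t 14.9 j7 0.021 F [-2.22 -4.36  6.05] T [-0.731  0.169  0.495] yaw 136.97 w 0.0098 g 60.0 p [0.5924 0.2723 0.0767]
```

The turning torque is about 0.44 N m, so the plug is snug. I'll release, lift, and check the lever along with what stands near its sweep.

```bash
python3 -m crank '[[[0,0,0,0,0.3],[0,0,0,0,0.3],[0,0,0,0,0.3],[0,0,0,0,0.3],[0,0,0,0,0.3],[0,0,-50,0,0.3],[0,0,-100,0,0.3],[0,0,-120,0,0.3],[-50,0,-120,0,0.3],[-50,0,-120,0,0.3],[-50,0,-120,0,0.3]]]'; python3 snap.py wrist w3; python3 - <<'E'
from h import *
s=load("scene0")
print("bottle base",onplane(s,[(250,137),(262,95)],0).round(3),"greenbox",onplane(s,[(345,165),(362,177),(390,165)],0).round(3),"lid top",onplane(s,[(347,110),(380,125)],.1).round(3))
w=load("w3");im=w["image"]
E
```

```text
time: 16.0
ee_pos: [0.6294, 0.2369, 0.196]
eef_rot: [0.37, 0.929, -0.0, -0.0]
ft_force: [-1.2, 1.3, -0.4]
width: 0.0567
grip_force: 0.0
{'time': 16.05, 'joint_positions': [0.102, 0.571, -0.796, 1.324, 0.401, 1.41, 0.138], 'joint_torque': [2.129, -67.564, -12.46, -37.096, 0.221, 0.084, 0.052], 'ee_pos': [0.628, 0.238, 0.196], 'eef_rot': [0.369, 0.929, -0.0, -0.0], 'ft_force': [-0.383, 0.584, 0.777], 'torque': [0.064, -0.123, -0.007], 'grip_force': 0.0, 'width': 0.056}
[[-0.727, 0.686, -0.001], [0.686, 0.727, 0.0], [0.001, -0.0, -1.0]] yawx 136.66830448911873
bottle base [[0.544 0.574 0.   ]
 [0.662 0.766 0.   ]] greenbox [[0.739 0.336 0.   ]
 [0.756 0.274 0.   ]
 [0.853 0.277 0.   ]] lid top [[0.8   0.441 0.1  ]
 [0.845 0.341 0.1  ]]
```

View pics/w3.png

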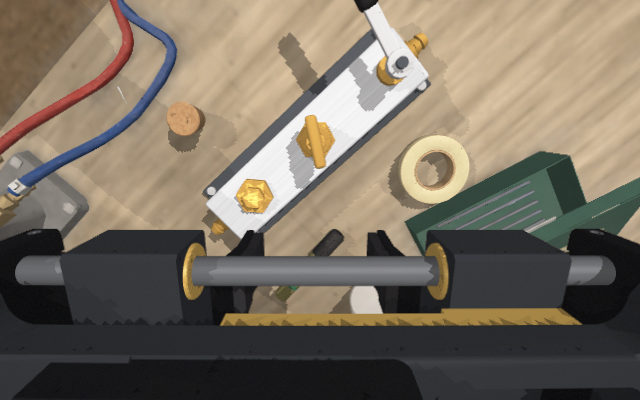

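The wrist view shows the hub centre at (402,63), the lever arm running up to the sleeve's start at (365,5), and the plug wing at (316,141).

```bash
python3 - <<'E'
from h import *
w=load("w3");s=load("scene0")
h=onplane(w,[(402,63)],.094)[0];e=onplane(w,[(366,7)],.094)[0];print(h,e,np.degrees(np.arctan2(*(e-h)[1::-1])))
print("tri hub",tri([w,s],[(402,63),(235+292/5-.4,130+101/5-.4)]))
sl=onplane(s,[(235+80/5,130+150/5),(235+198/5,130+132/5)],.088);print("sleeve",sl,sl.mean(0))
for p in(h,):
    v=sl.mean(0)-p;print(np.degrees(np.arctan2(v[1],v[0])),np.hypot(*v[:2]))
E
```

```text
[0.59446471 0.36334493 0.094     ] [0.54589607 0.36866145 0.094     ] 173.75304462011175
tri hub [0.59363492 0.36321352 0.09584532]
sleeve [[0.48614284 0.38645418 0.088     ]
 [0.54423751 0.37089294 0.088     ]] [0.51519018 0.37867356 0.088     ]
169.05626830861263 0.0807429173612257
```

```bash
python3 -m crank '[[[179,25,20,-31,0.3],[179,25,20,-31,0.3],[179,25,20,-31,0.3],[179,25,20,-31,0.3],[179,25,20,-31,0.3],[179,25,20,-31,0.3],[179,25,60,-31,0.3],[179,25,100,-31,0.3],[179,25,124,-31,0.3],[179,25,124,-31,0.3],[179,25,124,-31,0.3]]]'; python3 snap.py side s2
```

```text
time: 17.15
ee_pos: [0.5164, 0.3789, 0.0732]
eef_rot: [0.108, 0.994, 0.0, 0.0]
ft_force: [0.0, -0.9, -0.2]
width: 0.0564
grip_force: 0.0
{'time': 17.2, 'joint_positions': [-0.068, 0.653, -0.888, 1.544, 0.531, 1.199, 0.303], 'joint_torque': [0.253, -63.536, -16.952, -30.955, -0.01, 0.087, -0.013], 'ee_pos': [0.517, 0.38, 0.074], 'eef_rot': [0.108, 0.994, 0.001, 0.001], 'ft_force': [-0.207, 0.316, 1.22], 'torque': [0.118, -0.18, 0.018], 'grip_force': 0.0, 'width': 0.056}
[[-0.977, 0.215, 0.002], [0.215, 0.977, 0.001], [-0.001, 0.001, -1.0]] yawx 167.6017732116269
```

```bash
python3 -c "
from h import *
a=cv2.resize(load('s2')['image'][100:270,220:420],None,fx=3.5,fy=3.5,interpolation=cv2.INTER_CUBIC);cv2.imwrite('pics/s2c.png',a[:,:,::-1])"
```

```text
(no output)
```

View pics/s2c.png

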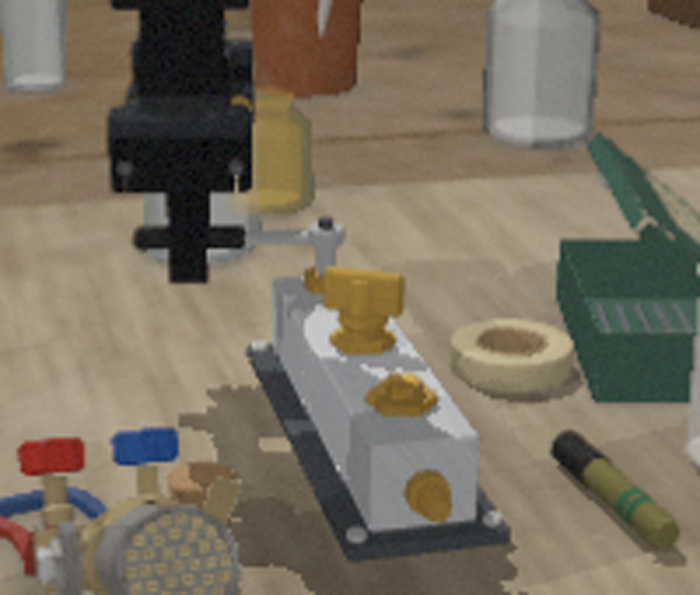

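The fingers straddle the sleeve, left of the hub at crop (325,235). I'll close on it and swing it along the arc.

```bash
python3 -m crank '[[[0,0,0,0,-1],[0,0,0,0,-1],[0,0,0,0,-1],[0,0,0,0,-1],[0,0,0,0,-1],[0,0,0,0,-1],[0,0,0,0,-1],[0,0,0,0,-1],[0,0,0,0,-1]]]' 20; python3 st.py
```

```text
time: 18.1
ee_pos: [0.5157, 0.3792, 0.0724]
eef_rot: [0.107, 0.994, -0.0, 0.0]
ft_force: [-0.3, 0.4, -0.8]
width: 0.0157
grip_force: 20.0
t 18.1 j7 0.303 F [-0.29  0.43 -0.77] T [ 0.079 -0.16   0.112] yaw 167.67 w 0.0157 g 20.0 p [0.5157 0.3792 0.0724]
```

```bash
python3 -m crank '[[[-0.8,11,0,8,-1],[-3.1,21.8,0,16,-1],[-6.8,32.2,0,24,-1],[-12,42,0,32,-1],[-18.5,50.9,0,40,-1],[-26.2,58.9,0,48,-1],[-34.9,65.7,0,56,-1],[-44.5,71.2,0,64,-1],[-52.1,74.4,0,70,-1],[-56,75.7,0,73,-1],[-56,75.7,0,73,-1],[-56,75.7,0,73,-1]]]'; python3 st.py
```

```text
time: 19.3
ee_pos: [0.5867, 0.4422, 0.0725]
eef_rot: [0.677, 0.736, 0.001, -0.0]
ft_force: [3.9, 5.0, -2.7]
width: 0.0152
grip_force: 20.0
t 19.3 j7 -0.855 F [ 3.87  5.03 -2.66] T [ 1.019 -0.896  0.177] yaw 94.80 w 0.0152 g 20.0 p [0.5867 0.4422 0.0725]
```

```bash
python3 -m crank '[[[0,2.8,0,2,-1],[-0.2,5.5,0,4,-1],[-0.2,5.5,0,4,-1]]]' >/dev/null; python3 st.py;  python3 -m crank '[[[0,1.4,0,1,-1],[0,2.8,0,2,-1],[0,2.8,0,2,-1]]]' >/dev/null; python3 st.py
```

```text
t 19.6 j7 -0.917 F [ 3.89  6.39 -2.68] T [ 1.268 -0.967  0.238] yaw 90.61 w 0.0154 g 20.1 p [0.5924 0.4425 0.0725]
t 19.9 j7 -0.946 F [ 3.86  4.68 -2.76] T [ 1.226 -0.881  0.321] yaw 88.65 w 0.0160 g 20.1 p [0.595  0.4425 0.0725]
```

```bash
python3 -m crank '[[[0,1.4,0,1,-1],[0,1.4,0,1,-1]]]' >/dev/null; python3 st.py;  python3 -m crank '[[[0,1.4,0,1,-1],[0,1.4,0,1,-1]]]' >/dev/null; python3 st.py;python3 -m crank '[[[0,1.4,0,1,-1],[0,1.4,0,1,-1]]]' >/dev/null; python3 st.py
```

```text
t 20.1 j7 -0.960 F [ 1.5   5.09 -0.88] T [ 1.123 -0.372  0.397] yaw 87.69 w 0.0157 g 20.2 p [0.5958 0.4424 0.0725]
t 20.3 j7 -0.975 F [-4.19  3.16  2.41] T [0.58  0.909 0.418] yaw 86.72 w 0.0157 g 20.4 p [0.5959 0.4423 0.0725]
t 20.5 j7 -0.989 F [-10.46  -0.23   6.47] T [0.033 2.133 0.463] yaw 85.76 w 0.0159 g 20.5 p [0.5959 0.4422 0.0724]
```

The lever is against its stop: position holds at x=0.596 while the force climbs. Releasing and lifting clear.

```bash
python3 -m crank '[[[0,-1.5,0,0,0.1],[0,-1.5,0,0,0.1],[0,-1.5,0,0,0.1],[0,-1.5,0,0,0.1],[0,-1.5,0,0,0.1],[0,-1.5,-40,0,0.1],[0,-1.5,-80,0,0.1],[0,-1.5,-120,0,0.1],[-40,-1.5,-140,0,0.1],[-90,-1.5,-140,0,0.1],[-140,-1.5,-140,0,0.1],[-140,-1.5,-140,0,0.1],[-140,-1.5,-140,0,0.1],[-140,-1.5,-140,0,0.1]]]'; python3 snap.py wrist w4
```

```text
time: 21.9
ee_pos: [0.5866, 0.303, 0.2126]
eef_rot: [0.733, 0.68, 0.0, -0.0]
ft_force: [0.3, 0.7, -0.0]
width: 0.0475
grip_force: 0.0
{'time': 21.95, 'joint_positions': [-0.116, 0.484, -0.612, 1.345, 0.274, 1.397, -0.795], 'joint_torque': [1.389, -67.307, -8.788, -37.975, 0.009, 0.002, -0.002], 'ee_pos': [0.586, 0.303, 0.212], 'eef_rot': [0.733, 0.681, 0.0, -0.0], 'ft_force': [-0.852, 0.801, -0.065], 'torque': [-0.01, -0.148, 0.015], 'grip_force': 0.0, 'width': 0.048}
[[0.074, 0.997, -0.0], [0.997, -0.074, 0.001], [0.001, -0.0, -1.0]] yawx 85.77888809223118
```

View pics/w4.png

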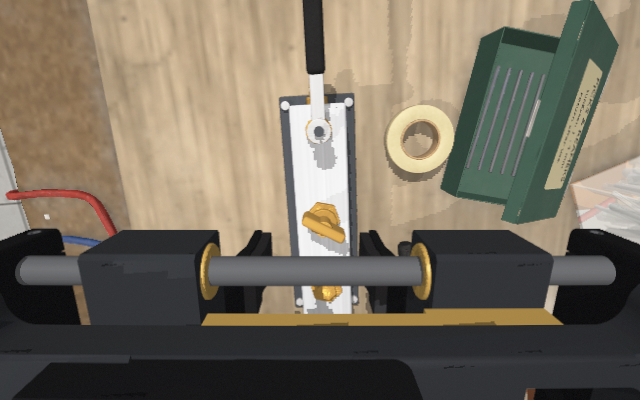

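The lever runs from the hub (319,130) to (313,10), parallel to the block's edges. The tape is in place and nothing touches the robot, so I'm handing in.

```bash
python3 -c "
from bench import r
print(r.close_job())"
```

```text
the job is handed in; nothing more can be done
None
```

I tightened the plug to about 0.44 N m, then swung the lever to its open stop and handed the job in with the arm clear; no verdict was returned, and I did not re-check the cork and pen in a final picture.

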